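Set the seal of a dust cap and snap it onto its stud

ROBOT

A 6-joint arm with a two-finger parallel gripper is mounted at the origin on a cart in front of the work surface, level with it; the furniture and walls round the work are solid. World frame = base frame: x ahead of the robot, y to its left, z up, the work surface at z = 0. Lengths are in m, angles in rad, forces in N, time in s.
With the tool pointing down it reaches from about 0.3 to 0.875 m from the base axis. Payload 6.4 kg.
Tool frame: the origin (TCP) lies between the finger pads; the fingertips stand 17 mm ahead of it and the grasp point (between the pads) lies 2 mm behind it; z points along the fingers, y is the line along which they close (so a half turn about z gives the same grasp; the last joint's range is limited). The gripper opens to 85 mm and grips with 20 to 120 N. Pads are 22 mm wide; open, the fingers measure 114 mm over their backs; the gripper's body (76 mm by 85 mm) begins 54 mm behind the grasp point. The pads swing forward as they close: fully open they stand 13 mm farther back than shut.
Start: joints at [0.905, 0.181, 1.607, -0, 1.354, -0.206], TCP at [0.255, 0.515, 0.248] pointing down, gripper open.
Joint ranges: [-2.99, 2.99], [-0.89, 2.07], [0.3, 2.58], [-1.14, 4.28], [0, 2.63], [-3.12, 3.12]. Speed limits (rad/s): [2.57, 2.57, 3.01, 3.14, 3.14, 3.14].

INTERFACE

Orientations are given as a unit quaternion [w, x, y, z].
In Python, from rig import env gives the robot as it stands. The module is installed in compiled form; this text tells all that it offers.
- The arm moves only by the tool jog_arm, never from a script. Its argument "moves" is a list of rows, each a list of 7 numbers: the shift along the world's x, y, z in cm, then the turn, a rotation vector about the world's x, y, z in degrees, then the closure, from 0 (fully open) to 1 (shut). A call has 1 to 20 rows; each row shifts and turns the commanded pose from where the row before left it; what a row does not reach is not made up. A row lasts 1/12 s, in which the tool goes at most 41.7 mm and 7.16 degrees, less where a joint would pass 70% of its speed; a pose out of reach is approached as far as the arm can. A call with a gripper value outside its range is refused whole. The fingers move at their own pace and stop on an object; "grip_force" is the grip in N (left out, the last holds). Time passes only in rows, so rows that do not move let the fingers close. It gives the time, the measured TCP pose, the force, the opening and the grip force at its end, in the units of the state.
- env.get_obs(): the state, without advancing time (a new reading comes with each control period).
- env.grab_frame(name): name is "scene" or "top" or "wrist"; returns (picture, depth): 384x512x3 uint8, red, green, blue; 384x512 float32, m along the optical axis (not along the pixel's ray), 0 where there is no reading.
- env.calibration(name): a dict with "camera_matrix" (3x3 intrinsics, pixels), "R" (3x3) and "t" (3): a world point X has camera coordinates R X + t. Camera axes: x right, y down, z forward; pixel columns grow to the right and rows downward; lengths in m; the calibration is good to about 2 mm. A picture is of the moment at which its call begins: read the wrist's pose just before it. calibration takes no time and is no camera call; for the wrist camera it gives the pose at the moment of the call.
- env.sign_off(): hands the job in; it is judged then, once.
The state is a dict: "t": time; "q": joint angles; "joint_vel": joint speeds; "joint_torque": joint torques, N m; "tool_pos": TCP position; "orientation": TCP orientation; "ft_force": force on the tool from outside, world axes, zero at the start; "moment": the same for the moment, N m; "gripper_width": opening from 0.0 (shut) to 1.0 (fully open); "grasp_force": force on a finger pad.
Only numpy, scipy, OpenCV 4.12 (cv2) and the standard library are available. Lean on these libraries where they do the work, as an engineer would, in place of code of your own. Each camera call takes 0.05 s, during which the arm holds its last target. There are 200 camera calls.

TASK

Take the wide dust cap by its knob, press it mouth down squarely on the middle of the sprung round plate until the plate is fully down (this sets the seal in the cap), then push the cap onto the snap stud of the port block: past the click, and on until it is fully home. Finish still gripping the cap and pressing it down on its seat, do not let go; leave the slim cap and the other things where they are.

Things in the scene. Friction and masses are not known exactly. Their poses are not given: they have to be found in the camera images.
- cap_c (a point): wide dust cap, black plastic, loose, 56 mm tall, round about vertical z, mouth down on the bench. From the rim up: open skirt 40 mm in diameter, 24 mm high; shoulder disc 50 mm in diameter, 6 mm thick; grip knob on top. 50 to 100 g. This point: on its axis, half-way up, 28 mm above the rim. Inside, 24 mm deep, with a snap bead at the mouth that leaves 22 mm clear
- cap_knob (a point): middle of the wide cap's round knurled knob, on the axis, 43 mm above the rim; the knob is 26 mm in diameter and 26 mm high (30 to 56 mm above the rim). Grip it here; fingertips may rest on the shoulder below it
- slim_cap_c (a point): another cap, black plastic, loose, standing mouth down; clearly slimmer and taller: skirt 25 mm and shoulder 29 mm in diameter, same 26 mm knob on top, 66 mm tall. This point is on its axis half-way up. It does not fit the stud; leave it standing
- stud_seat (a point): port block, fixed: aluminium, 90 x 80 x 30 mm, four screws, two brass side plugs, and in the middle of its top a round steel seat 52 mm in diameter, 6 mm high, with an upright snap stud. This point: centre of the seat's top face, 36 mm above the bench, z up. The cap is fully home when its rim rests on the seat (cap_c 28 mm above this point)
- stud_tip (a point): top of the stud, 21 mm above the seat: 16 mm in diameter, domed, four sprung balls round it 8 mm above the seat, reaching out to 27 mm diameter. The cap's bead meets the balls with its rim about 10 mm above the seat, takes 9 to 16 N (more if off-centre) to push past, and clicks over (force drops) with the rim about 6 mm above the seat
- plate_top (a point): seal setter, fixed: grey round foot 86 mm in diameter carrying a flat round steel plate 68 mm in diameter on a spring. This point is the centre of the plate's top face when it is up, 38 mm above the bench (it does not move with the plate)
- plate (a joint): how far the sprung plate is pressed down, in m: 0 = up, 0.008 = fully down. The spring takes 3 N at the top and 11 N at the bottom; it comes up by itself
- bearing_0: ball bearing, 62 mm in diameter, 16 mm high, lying on the bench; bystander, origin under its centre
- nut_0: large steel hex nut, 30 x 34 x 18 mm; bystander, origin under its centre
- fitting_0: small brass fitting, 27 mm wide, 36 mm tall, standing; bystander, origin under its centre

How it is judged:
On the way, in this order (a step that is already met when the one before it is completed fails the run):
1. the wide cap, in the fingers, presses the sprung plate fully down, mouth down and near its middle (value of joint plate above 0.007 m and contact force between cap and setter above 4 N and contact force between the fingers and cap above 2 N and horizontal distance between cap_c and plate_top below 0.016 m and z of cap_c in the frame of plate_top above 0.015 m and angle between cap_c's own z axis and vertical below 0.15 rad), for 0.15 s.
2. the cap is snapped onto the stud, fully home and pressed on its seat (z of cap_c in the frame of stud_seat below 0.03 m and horizontal distance between cap_c and stud_seat below 0.004 m and angle between cap_c's own z axis and vertical below 0.09 rad and contact force between cap and stud above 3 N and contact force between the fingers and cap above 2 N), for 0.2 s.
At the end, for the whole second after the job is handed in: Wide cap home on the stud: centre under 30 mm above the seat (home: 28), within 4 mm of the axis, tilt under 0.09 rad; held by the fingers with over 2 N, pressed on the block with over 3 N; slim cap, bearing, nut, fitting within 30 mm of their starts (all of step 2 and distance of each of slim_cap_c, bearing_0, nut_0, fitting_0 from where it was at the start of the episode below 0.03 m); the arm keeps its last pose, push and grip.
It fails at once if the slim cap is moved more than 30 mm (distance of slim_cap_c from where it was at the start of the episode above 0.03 m).
It fails at once if the bearing is moved more than 30 mm (distance of bearing_0 from where it was at the start of the episode above 0.03 m).
It fails at once if the nut is moved more than 30 mm (distance of nut_0 from where it was at the start of the episode above 0.03 m).
It fails at once if the brass fitting is moved more than 30 mm (distance of fitting_0 from where it was at the start of the episode above 0.03 m).
It also fails if it takes over 46 s, if anything falls off the work surface, if the arm or the gripper's body presses on something with over 40 N, if the wrist force passes 120 N, or if a joint passes its speed limit or range.

## Working session

There is one attempt and no reset: what is moved stays moved. The work goes in short steps, Python scripts to look and compute and a tool call to move; the robot and the scene stay as the last step left them, time stands still between calls to the robot, and variables do not carry over. Pictures are saved under pics/ and viewed, at most 10 in all, crops included, and the job is handed in when it is done.

Besides the shell and the picture viewer there is one more tool, called after "Call:" as name([rows], argument=value, ...), one row to a line, values as JSON. jog_arm: Moves the arm, as the interface text tells. Its arguments: {"type":"object","properties":{"moves":{"type":"array"},"grip_force":{"type":"number"}},"required":["moves"]}

```bash
mkdir -p pics; python3 - <<'E'
from rig import env
import cv2,numpy as np
for n in("top","scene"):
    p,d=env.grab_frame(n); cv2.imwrite(f"pics/{n}0.png",p[:,:,::-1]); np.save(f"{n}0.npy",d)
    c=env.calibration(n); np.savez(f"{n}cal.npz",**c); print(n,np.round(c["R"],3).tolist(),c["t"])
o=env.get_obs();print(o["t"],o["tool_pos"],o["orientation"],o["ft_force"])
E
```

```text
top [[-0.011, -1.0, 0.008], [-0.986, 0.009, -0.164], [0.164, -0.01, -0.986]] [-0.05684084  0.50144002  1.17316548]
scene [[0.626, -0.78, 0.002], [-0.414, -0.334, -0.847], [0.661, 0.53, -0.532]] [-0.3752952   0.23486539  0.82827396]
0.1 [0.25485062 0.51491006 0.24748453] [-3.40736549e-04  2.27888384e-01  9.73686939e-01 -7.16047155e-04] [-0.43384729 -0.11161485  0.27312279]
```

View pics/top0.png

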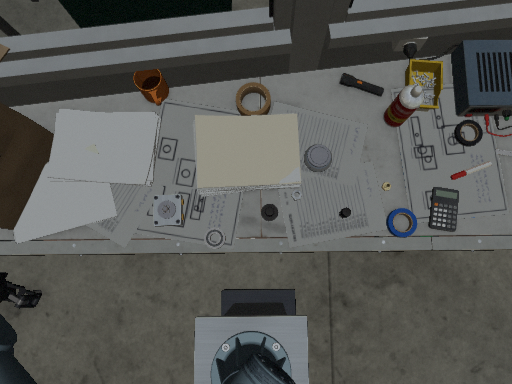

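View pics/scene0.png

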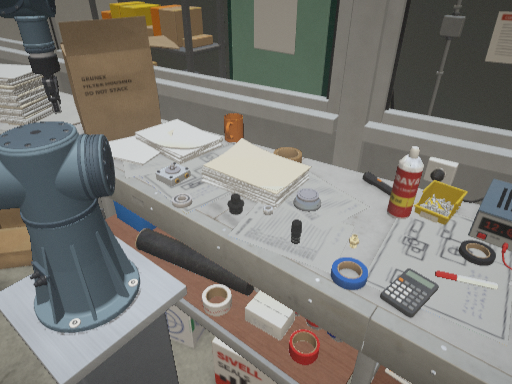

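The top view shows the port block at about (168,209), wide cap (270,212), slim cap (345,212), setter (318,158), bearing (214,238), nut (297,196), fitting (388,186), and a paper stack between them. The scene view confirms which cap is which. Next I'll measure positions from depth and an enlarged crop.

```bash
cat > h.py <<'E'
import numpy as np
def world(c,d,u=None,v=None):
    K=c["camera_matrix"]
    if u is None: v,u=np.mgrid[:d.shape[0],:d.shape[1]]
    P=np.stack([(u-K[0,2])/K[0,0]*d,(v-K[1,2])/K[1,1]*d,d],-1)
    return (P-c["t"])@c["R"]
E
python3 - <<'E'
import numpy as np,cv2
from h import *
c=np.load("topcal.npz");d=np.load("top0.npy");W=world(c,d)
for n,u,v,r,lo,hi in [("cap",270,212,14,.045,.07),("capsh",270,212,14,.022,.035),("slim",345,212,12,.05,.08),("plate",318,158,18,.03,.05),("block",168,209,24,.022,.034),("seat",168,209,24,.034,.045),("stud",168,209,24,.045,.07),("nut",297,196,8,.012,.03),("paper",247,150,45,.01,.2),("fit",388,186,8,.02,.05),("bear",214,238,14,.01,.03)]:
    w=W[v-r:v+r,u-r:u+r].reshape(-1,3);w=w[(w[:,2]>lo)&(w[:,2]<hi)]
    if len(w): print(n,len(w),w.mean(0).round(4),((w.min(0)+w.max(0))/2).round(4),np.ptp(w,axis=0).round(3),w[:,2].max().round(4))
im=cv2.imread("pics/top0.png")
cv2.imwrite("pics/topc.png",cv2.resize(im[135:255,145:405],None,fx=3,fy=3,interpolation=cv2.INTER_CUBIC))
E
```

```text
cap 71 [ 0.4392 -0.0542  0.0549] [ 0.4387 -0.0539  0.0529] [0.025 0.023 0.014] 0.0599
capsh 160 [ 0.439  -0.054   0.0298] [ 0.4399 -0.054   0.0294] [0.047 0.046 0.01 ] 0.0346
slim 77 [ 0.4341 -0.2684  0.0643] [ 0.4353 -0.2685  0.0608] [0.025 0.024 0.022] 0.0717
plate 410 [ 0.6041 -0.2014  0.038 ] [ 0.6051 -0.202   0.0377] [0.066 0.066 0.015] 0.0454
block 615 [0.4493 0.2387 0.0298] [0.4642 0.2445 0.028 ] [0.118 0.096 0.012] 0.034
seat 224 [0.4489 0.2402 0.0368] [0.4496 0.2393 0.0393] [0.089 0.075 0.011] 0.0446
stud 45 [0.4498 0.2395 0.0515] [0.4508 0.2394 0.0524] [0.02  0.021 0.014] 0.0596
nut 68 [ 0.4919 -0.1348  0.0178] [ 0.4934 -0.1337  0.0184] [0.03  0.03  0.012] 0.0243
paper 7037 [0.613  0.0099 0.0568] [0.6274 0.0099 0.0445] [0.266 0.262 0.069] 0.0789
fit 54 [ 0.5131 -0.3961  0.0286] [ 0.5139 -0.396   0.0307] [0.025 0.024 0.021] 0.0411
bear 298 [0.3684 0.105  0.0154] [0.3692 0.105  0.016 ] [0.06  0.058 0.012] 0.022
```

View pics/topc.png

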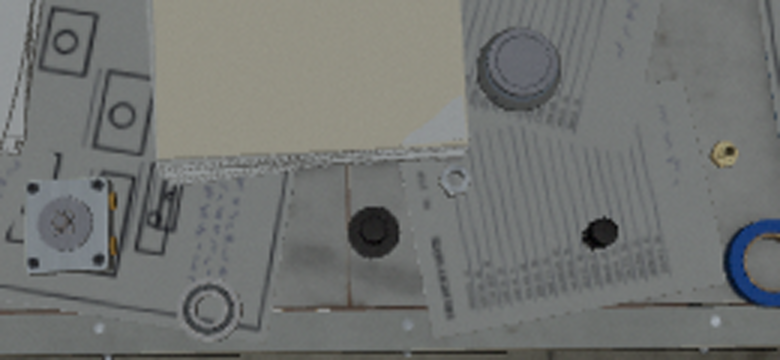

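All sizes and heights fit the description: cap (0.439,-0.054), plate (0.605,-0.2015), stud (0.4495,0.2395). I'll move over the stud first for a refining wrist view.

Call:
jog_arm([
  [2, -2.8, 0, 0, 0, 0, 0],
  [2, -2.8, 0, 0, 0, 0, 0],
  [2, -2.8, 0, 0, 0, 0, 0],
  [2, -2.8, 0, 0, 0, 0, 0],
  [2, -2.8, 0, 0, 0, 0, 0],
  [2, -2.8, 0, 0, 0, 0, 0],
  [2, -2.8, 0, 0, 0, 0, 0],
  [2, -2.8, 0, 0, 0, 0, 0],
  [2, -2.8, 0, 0, 0, 0, 0],
  [1.5, -2.3, 0, 0, 0, 0, 0],
  [0, 0, 0, 0, 0, 0, 0],
  [0, 0, 0, 0, 0, 0, 0],
  [0, 0, 0, 0, 0, 0, 0],
])

```text
t: 1.18
tool_pos: [0.4497, 0.2404, 0.2479]
orientation: [-0.001, 0.228, 0.974, -0.0]
ft_force: [-1.0, -0.1, 0.1]
gripper_width: 0.998
grasp_force: 0.0
```

```bash
cat >> h.py <<'E'
def shot(name):
    from rig import env; import cv2
    c=env.calibration("wrist");o=env.get_obs();p,d=env.grab_frame("wrist")
    cv2.imwrite(f"pics/{name}.png",p[:,:,::-1]);np.savez(f"{name}.npz",d=d,**c)
    print(o["t"],o["tool_pos"].round(4),o["ft_force"].round(2)); return c,p,d,o
def slab(W,c0,r,lo,hi):
    w=W.reshape(-1,3);m=(np.hypot(w[:,0]-c0[0],w[:,1]-c0[1])<r)&(w[:,2]>lo)&(w[:,2]<hi);w=w[m]
    if len(w): print(len(w),"mean",w.mean(0).round(4),"mid",((w.min(0)+w.max(0))/2).round(4),"ext",np.ptp(w,axis=0).round(4))
E
python3 - <<'E'
from h import *
c,p,d,o=shot("w_stud");W=world(c,d)
s=(.4495,.2395)
for r,lo,hi in((.03,.05,.065),(.03,.032,.04),(.07,.026,.0325)): slab(W,s,r,lo,hi)
print((c["camera_matrix"]@(c["R"]@np.array([*s,.036])+c["t"])))
E
```

```text
1.1833 [0.4497 0.2404 0.2479] [-0.95 -0.07  0.07]
171 mean [0.4541 0.24   0.0546] mid [0.4549 0.2395 0.0545] ext [0.0146 0.0148 0.009 ]
1472 mean [0.4531 0.2401 0.0359] mid [0.4543 0.2394 0.0351] ext [0.0504 0.0512 0.0062]
3957 mean [0.4513 0.2408 0.0299] mid [0.4547 0.2396 0.0293] ext [0.092  0.0827 0.0064]
[86.14628255 56.43409004  0.34579317]
```

View pics/w_stud.png

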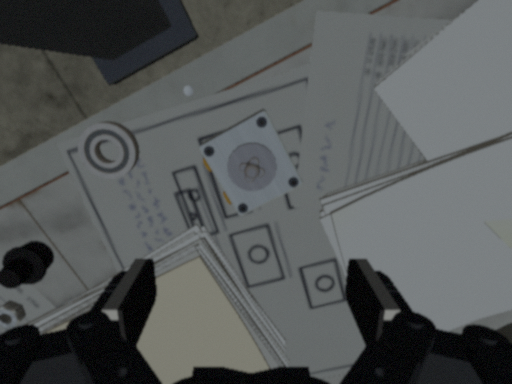

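The wrist view shows the seat centred at about (252,166) with the stud on it. The wrist depth gives x about 5 mm larger than the top camera (0.4545 against 0.4495), so I'll check whether that bias shows up at the cap too.

Call:
jog_arm([
  [-0.4, -3, -0.3, 0, 0, 0, 0],
  [-0.4, -3, -0.3, 0, 0, 0, 0],
  [-0.4, -3, -0.3, 0, 0, 0, 0.2],
  [-0.4, -3, -0.3, 0, 0, 0, 0.4],
  [-0.4, -3, -0.3, 0, 0, 0, 0.4],
  [-0.4, -3, -0.3, 0, 0, 0, 0.4],
  [-0.4, -3, -0.3, 0, 0, 0, 0.4],
  [-0.4, -3, -0.3, 0, 0, 0, 0.4],
  [-0.4, -3, -0.3, 0, 0, 0, 0.4],
  [-0.4, -3, -0.3, 0, 0, 0, 0.4],
  [-0.4, 0, 0, 0, 0, 0, 0.4],
  [-0.4, 0, 0, 0, 0, 0, 0.4],
  [0, 0, 0, 0, 0, 0, 0.4],
  [0, 0, 0, 0, 0, 0, 0.4],
  [0, 0, 0, 0, 0, 0, 0.4],
])

```text
t: 2.48
tool_pos: [0.4024, -0.0584, 0.2184]
orientation: [0.0, 0.227, 0.974, 0.0]
ft_force: [-0.1, -0.1, 0.3]
gripper_width: 0.599
grasp_force: 0.0
```

```bash
python3 - <<'E'
from h import *
from rig import env
c,p,d,o=shot("w_cap");W=world(c,d);print(o["gripper_width"])
print("cap");s=(.441,-.054)
for r,lo,hi in((.02,.052,.06),(.03,.026,.033)): slab(W,s,r,lo,hi)
print("plate",end='');slab(W,(.606,-.2),.045,.034,.042)
print("nut",end='');slab(W,(.4925,-.134),.025,.014,.022)
print("bearing",end='');slab(W,(.369,.105),.04,.012,.02)
z=np.load("w_stud.npz");W=world(z,z["d"]);print("from stud view: bearing");slab(W,(.371,.105),.04,.012,.02);print("cap");slab(W,s,.03,.026,.033)
slab(W,(.4925,-.134),.025,.014,.022)
E
```

```text
2.4833 [ 0.4024 -0.0584  0.2184] [-0.05 -0.13  0.28]
0.599187491817976
cap
572 mean [ 0.4434 -0.0552  0.0557] mid [ 0.4442 -0.0556  0.0551] ext [0.0255 0.0263 0.0059]
1039 mean [ 0.4383 -0.0537  0.0299] mid [ 0.4441 -0.0554  0.0295] ext [0.0495 0.0492 0.007 ]
plate809 mean [ 0.5913 -0.1925  0.038 ] mid [ 0.5973 -0.2013  0.0371] ext [0.0451 0.064  0.0062]
nut460 mean [ 0.4966 -0.1352  0.0176] mid [ 0.4993 -0.136   0.0169] ext [0.036  0.0327 0.0059]
bearing3253 mean [0.3725 0.1037 0.0152] mid [0.3733 0.1035 0.0152] ext [0.0618 0.0624 0.0062]
from stud view: bearing
2139 mean [0.3726 0.1046 0.0152] mid [0.3733 0.104  0.0151] ext [0.0615 0.0618 0.0062]
cap
772 mean [ 0.4422 -0.0468  0.0297] mid [ 0.4444 -0.0526  0.0295] ext [0.0499 0.0462 0.0069]
284 mean [ 0.4981 -0.1312  0.0173] mid [ 0.4968 -0.1338  0.0169] ext [0.0311 0.0306 0.0057]
```

View pics/w_cap.png

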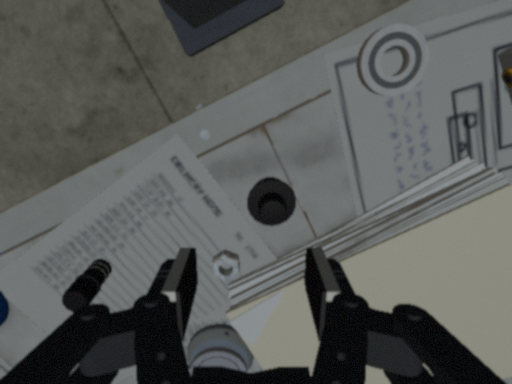

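Wrist and top cameras differ by a constant (+4.5, -1.3 mm), and the cap-to-stud offset agrees between them: (+10.4, +294 to 295 mm). I'll work with relative distances. Cap at pixel (271,202) is clear, so I'll grasp at the mean estimate.

Call:
jog_arm([
  [1.0, 0.1, -1, 0, 0, 0, 0.4],
  [1.0, 0.1, -2, 0, 0, 0, 0.4],
  [1.0, 0.1, -2, 0, 0, 0, 0.4],
  [0.9, 0.1, -2, 0, 0, 0, 0.4],
  [0, 0, -2, 0, 0, 0, 0.4],
  [0, 0, -2, 0, 0, 0, 0.4],
  [0, 0, -2, 0, 0, 0, 0.4],
  [0, 0, -1.5, 0, 0, 0, 0.4],
  [0, 0, -1, 0, 0, 0, 0.4],
  [0, 0, -0.8, 0, 0, 0, 0.4],
  [0, 0, -0.5, 0, 0, 0, 0.4],
  [0, 0, 0, 0, 0, 0, 0.4],
  [0, 0, 0, 0, 0, 0, 0.4],
], grip_force=30)

```text
t: 3.62
tool_pos: [0.4416, -0.0557, 0.0507]
orientation: [0.0, 0.228, 0.974, -0.0]
ft_force: [0.3, -0.3, -0.0]
gripper_width: 0.594
grasp_force: 0.0
```

Call:
jog_arm([
  [0, 0, 0, 0, 0, 0, 0.5],
  [0, 0, 0, 0, 0, 0, 0.6],
  [0, 0, 0, 0, 0, 0, 0.65],
  [0, 0, 0, 0, 0, 0, 0.7],
  [0, 0, 0, 0, 0, 0, 1],
  [0, 0, 0, 0, 0, 0, 1],
  [0, 0, 0, 0, 0, 0, 1],
  [0, 0, 0, 0, 0, 0, 1],
  [0, 0, 0, 0, 0, 0, 1],
], grip_force=40)

```text
t: 4.37
tool_pos: [0.4417, -0.0559, 0.0509]
orientation: [0.001, 0.228, 0.974, -0.0]
ft_force: [-0.8, 0.6, 5.5]
gripper_width: 0.291
grasp_force: 39.2
```

```bash
python3 - <<'E'
from h import *
from rig import env
import cv2
c,p,d,o=shot("w_grip");W=world(c,d)
print("wrist shoulder");slab(W,(.441,-.054),.03,.026,.033)
p,d=env.grab_frame("top");c=env.calibration("top");W=world(c,d);print("top");slab(W,(.441,-.054),.03,.022,.035)
E
```

```text
4.3667 [ 0.4417 -0.0559  0.0509] [-0.79  0.62  5.45]
wrist shoulder
2575 mean [ 0.4303 -0.0495  0.0298] mid [ 0.4361 -0.0541  0.0295] ext [0.0348 0.0458 0.0069]
top
```

View pics/w_grip.png

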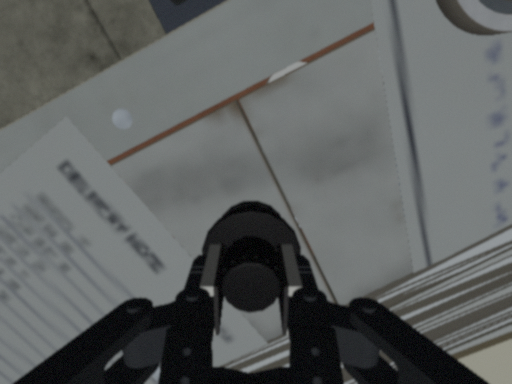

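The knob is gripped at about (250,287), with the shoulder visible under the fingers and the fingertips resting on it (5.5 N). Now I'll measure the cap centre relative to the TCP, in the same wrist frame that measured the stud.

```bash
cat > fit.py <<'E'
from h import *
import sys
from scipy.optimize import least_squares
from scipy.spatial import ConvexHull
def arc(W,g,zs,R,dirv,r=.035,half=65,tol=.004):
    """circle centre of known radius from the outer edge on the side dirv of guess g"""
    w=W.reshape(-1,3);q=w[(abs(w[:,2]-zs)<tol)][:,:2]-g
    q=q[np.hypot(*q.T)<r];a=np.degrees(np.arctan2(q[:,1],q[:,0])-np.arctan2(dirv[1],dirv[0]));a=(a+180)%360-180
    E=[]
    for k in np.arange(-half,half,5):
        s=q[(a>=k)&(a<k+5)]
        if len(s)>3: E.append(s[np.hypot(*s.T).argmax()])
    E=np.array(E);f=least_squares(lambda c:np.hypot(*(E-c).T)-R,[0,0],loss="soft_l1",f_scale=.0005)
    return g+f.x,len(E),np.std(f.fun)
E
python3 - <<'E'
from fit import *
tx=np.array([-.896,.444])
z=np.load("w_grip.npz");W=world(z,z["d"])
print("shoulder",arc(W,np.array([.4425,-.0555]),.03,.025,tx))
print("knobtop",arc(W,np.array([.4425,-.0555]),.056,.013,tx,.02),end='');slab(W,(.442,-.055),.02,.052,.06)
z=np.load("w_cap.npz");W=world(z,z["d"])
print("before",arc(W,np.array([.4442,-.0554]),.03,.025,tx),arc(W,np.array([.4442,-.0554]),.03,.025,tx,half=180),arc(W,np.array([.4442,-.0554]),.056,.013,tx,.02,half=180))
z=np.load("w_stud.npz");W=world(z,z["d"])
g=np.array([.4545,.2395])
print("seat",arc(W,g,.036,.026,tx,half=180,tol=.002),arc(W,g,.036,.026,tx,tol=.002))
E
```

```text
shoulder (array([ 0.44382047, -0.05615646]), 26, np.float64(0.00015308786262034697))
knobtop (array([ 0.44317775, -0.05598866]), 26, np.float64(0.003064160964720149))2994 mean [ 0.4414 -0.0551  0.0557] mid [ 0.442  -0.0534  0.056 ] ext [0.0332 0.0367 0.008 ]
before (array([ 0.44475904, -0.05567798]), 26, np.float64(0.00022638875188749224)) (array([ 0.4444657, -0.0555589]), 62, np.float64(0.0004062104912040829)) (array([ 0.44412971, -0.05533677]), 69, np.float64(0.0006146719251416344))
seat (array([0.45484474, 0.23942857]), 72, np.float64(0.00035639894233049094)) (array([0.45546049, 0.23914251]), 26, np.float64(0.00024279616650239118))
```

Call:
jog_arm([
  [0, 0, 0.5, 0, 0, 0, 1],
  [0, 0, 1.5, 0, 0, 0, 1],
  [0, 0, 2.5, 0, 0, 0, 1],
  [0, 0, 2.5, 0, 0, 0, 1],
  [0, 0, 2.5, 0, 0, 0, 1],
  [1.2, -1, 0.5, 0, 0, 0, 1],
  [2.2, -2, 0, 0, 0, 0, 1],
  [2.2, -2, 0, 0, 0, 0, 1],
  [2.2, -2, 0, 0, 0, 0, 1],
  [2.2, -2, 0, 0, 0, 0, 1],
  [2.2, -2, 0, 0, 0, 0, 1],
  [2.2, -2, 0, 0, 0, 0, 1],
  [2.2, -1.7, -1, 0, 0, 0, 1],
  [0, 0, -2, 0, 0, 0, 1],
  [0, 0, -1, 0, 0, 0, 1],
  [0, 0, -0.5, 0, 0, 0, 1],
  [0, 0, 0, 0, 0, 0, 1],
  [0, 0, 0, 0, 0, 0, 1],
])

```text
t: 5.97
tool_pos: [0.6065, -0.202, 0.1053]
orientation: [-0.001, 0.228, 0.974, 0.0]
ft_force: [-0.3, 0.7, 0.6]
gripper_width: 0.285
grasp_force: 39.4
```

```bash
python3 - <<'E'
from fit import *
from rig import env
c,p,d,o=shot("w_plate");W=world(c,d);T=o["tool_pos"]
print(o["gripper_width"],o["grasp_force"])
tx=np.array([-.896,.444]);g=T[:2]+[.002,0]
for z in (.03-.051+T[2],.034-.051+T[2]): print("shoulder",z,arc(W,g,z,.025,tx))
for zz in(.038,): 
    try: print("plate",arc(W,g,zz,.034,tx,r=.05))
    except Exception as e: print(e)
E
```

```text
5.9667 [ 0.6065 -0.202   0.1053] [-0.29  0.66  0.57]
0.2854866549744392 39.39457833766937
shoulder 0.0842855504152552 (array([ 0.60864847, -0.20224631]), 26, np.float64(0.00018334629085550784))
shoulder 0.08828555041525521 (array([ 0.60917838, -0.20239961]), 26, np.float64(0.00036608489941305177))
plate (array([ 0.60939465, -0.20296306]), 26, np.float64(0.0001788771964563411))
```

View pics/w_plate.png

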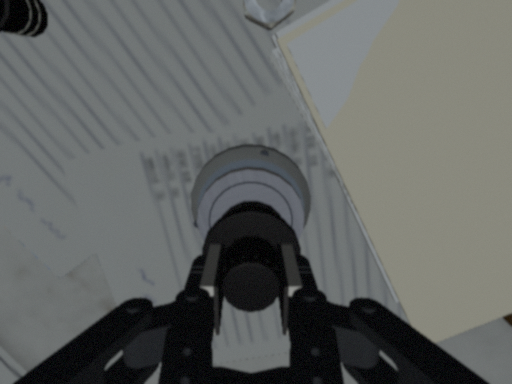

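The cap hangs over the plate, rim of the plate around (250,200), concentric to about 1 mm. Pressing down.

Call:
jog_arm([
  [0, 0, -0.8, 0, 0, 0, 1],
  [0, 0, -0.6, 0, 0, 0, 1],
  [0, 0, -0.3, 0, 0, 0, 1],
  [0, 0, -0.2, 0, 0, 0, 1],
  [0, 0, -0.2, 0, 0, 0, 1],
  [0, 0, -0.2, 0, 0, 0, 1],
  [0, 0, -0.1, 0, 0, 0, 1],
  [0, 0, -0.1, 0, 0, 0, 1],
  [0, 0, 0, 0, 0, 0, 1],
  [0, 0, 0, 0, 0, 0, 1],
  [0, 0, 0, 0, 0, 0, 1],
], grip_force=60)

```text
t: 6.93
tool_pos: [0.6074, -0.2026, 0.0816]
orientation: [0.0, 0.228, 0.974, -0.0]
ft_force: [-3.5, 2.4, 9.7]
gripper_width: 0.279
grasp_force: 60.7
```

Call:
jog_arm([
  [0, 0, -0.1, 0, 0, 0, 1],
  [0, 0, -0.1, 0, 0, 0, 1],
  [0, 0, -0.1, 0, 0, 0, 1],
  [0, 0, -0.1, 0, 0, 0, 1],
  [0, 0, 0, 0, 0, 0, 1],
  [0, 0, 0, 0, 0, 0, 1],
  [0, 0, 0, 0, 0, 0, 1],
])

```text
t: 7.52
tool_pos: [0.6079, -0.2028, 0.0807]
orientation: [0.001, 0.228, 0.974, -0.0]
ft_force: [-10.8, 6.2, 27.2]
gripper_width: 0.284
grasp_force: 62.8
```

The force rose sharply to 27 N with the plate at its bottom, so the plate is fully down. Lifting and carrying it to the stud.

Call:
jog_arm([
  [0, 0, 0.5, 0, 0, 0, 1],
  [0, 0, 1.5, 0, 0, 0, 1],
  [0, 0, 2.5, 0, 0, 0, 1],
  [0, 0, 2.5, 0, 0, 0, 1],
  [-0.5, 1.5, 1.5, 0, 0, 0, 1],
  [-1.2, 3.5, 0, 0, 0, 0, 1],
  [-1.2, 3.5, 0, 0, 0, 0, 1],
  [-1.2, 3.5, 0, 0, 0, 0, 1],
  [-1.2, 3.5, 0, 0, 0, 0, 1],
  [-1.2, 3.5, 0, 0, 0, 0, 1],
  [-1.2, 3.5, 0, 0, 0, 0, 1],
  [-1.2, 3.5, 0, 0, 0, 0, 1],
  [-1.2, 3.5, 0, 0, 0, 0, 1],
  [-1.2, 3.5, 0, 0, 0, 0, 1],
  [-1.2, 3.5, 0, 0, 0, 0, 1],
  [-1.2, 3.5, 0, 0, 0, 0, 1],
  [-1.2, 3.5, 0, 0, 0, 0, 1],
  [-0.5, 0.7, -1.5, 0, 0, 0, 1],
  [0, 0, -1.5, 0, 0, 0, 1],
  [0, 0, 0, 0, 0, 0, 1],
])

```text
t: 9.18
tool_pos: [0.4506, 0.2397, 0.1286]
orientation: [-0.002, 0.227, 0.974, -0.001]
ft_force: [-1.6, -0.9, -0.4]
gripper_width: 0.283
grasp_force: 59.7
```

```bash
cat > m.py <<'E'
from fit import *
import sys
c,p,d,o=shot(sys.argv[1]);W=world(c,d);T=o["tool_pos"]
tx=np.array([-.896,.444]);g=T[:2]+[.002,0]
for z in (.027,.030): print("shoulder",arc(W,g,z-.051+T[2],.025,tx))
s=W.reshape(-1,3);s=s[np.hypot(s[:,0]-g[0]+.02,s[:,1]-g[1]-.01)<.008];print("z near",s[:,2].max()-T[2]+.051)
gs=np.array([.4548,.2394])
print("seat",arc(W,gs,.036,.026,tx,tol=.002)); slab(W,gs,.07,.026,.0325)
E
python3 m.py w_s1
```

```text
9.1833 [0.4506 0.2397 0.1286] [-1.58 -0.87 -0.45]
shoulder (array([0.45257113, 0.23935902]), 26, np.float64(0.00017205418431500373))
shoulder (array([0.45256999, 0.23936639]), 26, np.float64(0.00016764369640387706))
z near 0.03176597286094566
seat (array([0.4551082 , 0.23939949]), 26, np.float64(0.0001780418308609499))
6107 mean [0.4381 0.2473 0.0298] mid [0.4533 0.2395 0.0293] ext [0.0899 0.0828 0.0065]
```

View pics/w_s1.png

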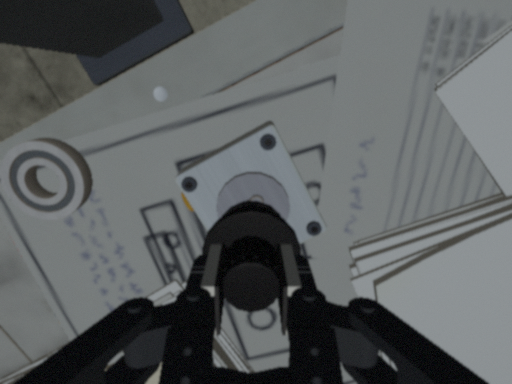

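The cap hangs just short of the seat centre at about (254,198), and the measured offset is +2.5 mm in x. Correcting, then descending to just above the balls.

Call:
jog_arm([
  [0.25, 0, 0, 0, 0, 0, 1],
  [0, 0, 0, 0, 0, 0, 1],
  [0, 0, -0.8, 0, 0, 0, 1],
  [0, 0, -0.8, 0, 0, 0, 1],
  [0, 0, 0, 0, 0, 0, 1],
  [0, 0, 0, 0, 0, 0, 1],
])

```text
t: 9.73
tool_pos: [0.4551, 0.2389, 0.1145]
orientation: [-0.001, 0.228, 0.974, -0.0]
ft_force: [-0.4, -0.1, -1.2]
gripper_width: 0.279
grasp_force: 59.7
```

```bash
python3 m.py w_s2
```

```text
9.7333 [0.4551 0.2389 0.1145] [-0.39 -0.08 -1.23]
shoulder (array([0.45719095, 0.23849685]), 26, np.float64(0.00016220372415398876))
shoulder (array([0.45719312, 0.2384995 ]), 26, np.float64(0.0001631935431087614))
z near 0.03183999664462112
seat (array([0.45503652, 0.23937073]), 26, np.float64(0.00019298389051260916))
6966 mean [0.4381 0.2471 0.0298] mid [0.4532 0.2395 0.0293] ext [0.0897 0.0831 0.0064]
```

Last time it hadn't settled. Correction now is -2.1, +0.9 mm.

Call:
jog_arm([
  [-0.21, 0.09, 0, 0, 0, 0, 1],
  [0, 0, 0, 0, 0, 0, 1],
  [0, 0, -0.6, 0, 0, 0, 1],
  [0, 0, -0.5, 0, 0, 0, 1],
  [0, 0, 0, 0, 0, 0, 1],
  [0, 0, 0, 0, 0, 0, 1],
  [0, 0, 0, 0, 0, 0, 1],
])

```text
t: 10.37
tool_pos: [0.4535, 0.2402, 0.1041]
orientation: [-0.0, 0.228, 0.974, -0.0]
ft_force: [-0.4, -0.4, 0.2]
gripper_width: 0.283
grasp_force: 59.7
```

```bash
python3 m.py w_s3
```

```text
10.3667 [0.4535 0.2402 0.1041] [-0.36 -0.4   0.17]
shoulder (array([0.45556781, 0.2398334 ]), 26, np.float64(0.00016596543245096373))
shoulder (array([0.45556781, 0.2398334 ]), 26, np.float64(0.00016596543245096373))
z near 0.03174923421942096
seat (array([0.45492286, 0.23931472]), 26, np.float64(0.00017728366079687724))
7385 mean [0.4372 0.2472 0.0298] mid [0.4535 0.2395 0.0292] ext [0.0902 0.0828 0.0065]
```

Call:
jog_arm([
  [-0.05, -0.05, 0, 0, 0, 0, 1],
  [0, 0, -0.4, 0, 0, 0, 1],
  [0, 0, -0.3, 0, 0, 0, 1],
  [0, 0, -0.2, 0, 0, 0, 1],
  [0, 0, -0.1, 0, 0, 0, 1],
  [0, 0, 0, 0, 0, 0, 1],
  [0, 0, 0, 0, 0, 0, 1],
])

```text
t: 11.0
tool_pos: [0.4534, 0.2398, 0.0947]
orientation: [0.0, 0.228, 0.974, 0.0]
ft_force: [-0.9, -0.1, 5.5]
gripper_width: 0.281
grasp_force: 60.3
```

Contact with the balls is where expected, and the side force is small. Pushing through.

Call:
jog_arm([
  [0, 0, -0.1, 0, 0, 0, 1],
  [0, 0, -0.1, 0, 0, 0, 1],
  [0, 0, -0.1, 0, 0, 0, 1],
  [0, 0, -0.1, 0, 0, 0, 1],
  [0, 0, -0.1, 0, 0, 0, 1],
  [0, 0, 0, 0, 0, 0, 1],
  [0, 0, 0, 0, 0, 0, 1],
])

```text
t: 11.58
tool_pos: [0.4525, 0.2396, 0.0884]
orientation: [-0.001, 0.228, 0.974, -0.0]
ft_force: [0.6, 0.8, -6.8]
gripper_width: 0.284
grasp_force: 59.1
```

It clicked over at TCP z of about 0.09. On to fully home.

Call:
jog_arm([
  [0, 0, -0.1, 0, 0, 0, 1],
  [0, 0, -0.1, 0, 0, 0, 1],
  [0, 0, -0.1, 0, 0, 0, 1],
  [0, 0, -0.1, 0, 0, 0, 1],
  [0, 0, 0, 0, 0, 0, 1],
  [0, 0, 0, 0, 0, 0, 1],
  [0, 0, 0, 0, 0, 0, 1],
])

```text
t: 12.17
tool_pos: [0.4533, 0.2398, 0.0869]
orientation: [0.0, 0.228, 0.974, -0.0]
ft_force: [-5.5, -0.6, 13.3]
gripper_width: 0.282
grasp_force: 61.3
```

```bash
python3 m.py w_s4
```

```text
12.1667 [0.4533 0.2398 0.0869] [-5.49 -0.61 13.32]
shoulder (array([0.45530916, 0.23941013]), 26, np.float64(0.00014381454915149872))
shoulder (array([0.45531124, 0.23942293]), 26, np.float64(0.00014546151938483714))
z near 0.03164119167594758
seat (array([0.45488881, 0.23937516]), 26, np.float64(0.00020449556707837917))
8528 mean [0.4365 0.2475 0.0298] mid [0.4533 0.2398 0.0293] ext [0.0905 0.0824 0.0064]
```

Call:
jog_arm([
  [0, 0, -0.1, 0, 0, 0, 1],
  [0, 0, -0.1, 0, 0, 0, 1],
  [0, 0, 0, 0, 0, 0, 1],
  [0, 0, 0, 0, 0, 0, 1],
  [0, 0, 0, 0, 0, 0, 1],
  [0, 0, 0, 0, 0, 0, 1],
])

```text
t: 12.72
tool_pos: [0.4535, 0.2399, 0.0868]
orientation: [0.0, 0.228, 0.974, -0.0]
ft_force: [-14.2, -3.0, 30.0]
gripper_width: 0.28
grasp_force: 63.3
```

```bash
python3 - <<'E'
from fit import *
c,p,d,o=shot("w_s5");W=world(c,d)
tx=np.array([-.896,.444]);print(arc(W,np.array([.455,.2394]),.066,.025,tx))
w=W.reshape(-1,3);m=(np.hypot(w[:,0]-.455,w[:,1]-.2394)<.024)&(w[:,2]>.06)&(w[:,2]<.07);print("shoulder top z",np.percentile(w[m,2],[10,50,90]))
A=w[m];q=A[(A-[.455,.2394,0])[:,:2]@tx>.016];s=np.linalg.lstsq(np.c_[q[:,:2]-q[:,:2].mean(0),np.ones(len(q))],q[:,2],rcond=None)[0];print("slope",s,len(q))
E
```

```text
12.7167 [0.4535 0.2399 0.0868] [-14.21  -2.98  29.97]
(array([0.45539055, 0.2395004 ]), 26, np.float64(0.00012953713236069645))
shoulder top z [0.06516115 0.06595698 0.06683617]
slope [ 0.03556776 -0.01226878  0.06589212] 831
```

The cap is home: shoulder top at z = 0.066 (36 + 30 mm), centred within 0.6 mm, stiff, pressed with 30 N and gripped with 63 N.

```bash
python3 -c "
from rig import env
print(env.sign_off())"
```

```text
the job is handed in; nothing more can be done
None
```

The job is handed in (no verdict came back): the wide cap pressed the plate to its stop, was pushed past the click and fully home on the stud, and is still gripped and pressed with about 30 N; I did not re-measure the slim cap or the other items at the end.

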